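Clip the saxophone necks and tray the key guards

TASK

Make this repair job ready to travel to the plater. Push every brass spring clip that lies on the table sideways into the groove round the foot of one of the standing necks, one clip to a neck (a neck may be left over), until it snaps fully home, its heel resting flat on the rack's plate; and lay every copper key guard flat in a compartment of its own in the wooden tray, round head in the wide bay. Leave the rod-driver, swage block, oil bottle, jar and tin where they are.

Things in the scene. Friction and masses are not known exactly. Their poses are not given: they have to be found in the camera images.
- clip0_tab (a point): Flat E-shaped spring clip of sprung brass, 88 mm long (x), 46 wide, 6 thick: tongue and two spring arms point to +x (open mouth), z up. On its heel stands a tab to grip: 24 long (x), 12 thick (y), 6 to 48 mm above the underside. This point: the tab's centre, 12 mm ahead of the clip's rear edge, 27 mm above its underside.
- clip0_seat (a point): Same clip: centre of its mouth, level with its underside, 62 mm ahead (+x) of the tab; on the groove's axis when seated. Arm tips reach 15 mm beyond. Round lips leave a 20 mm throat; the arms spring apart 2 mm each and snap round the 24 mm core at about 6 to 12 N of push along +x; then the tongue meets the core.
- guard0_mid (a point): Copper key guard, flat plate 7 mm thick, 112 long: round head of 46 mm diameter at its +x end (head centre 32 mm ahead of this point), stem 18 wide to its -x end (57 mm behind). Over its middle a rib to grip: 40 long (x), 12 thick (y), 7 to 42 mm above the underside. This point: centre in plan, 21 mm above the underside. z up.
- groove0 (a point): Groove round the foot of a neck on the rack. This point: on the upright axis, at the groove's floor, which is the rack plate's top (24 mm above the table). Core diameter 24 mm; a ring of 40 mm diameter roofs the groove 11 mm above the plate. A clip pushed on along this +x rests wholly on the plate, which reaches 95 mm to the -x side, the open side towards the robot.
- pocket0 (a point): Compartment of the tray: this point is the middle of its floor, 6 mm above the table. 124 mm long (x), keyed: from x = +3 mm to its +x end a bay 56 mm wide for a guard's head, the rest a channel 28 mm wide for the stem. A guard lies with its mid point over this point, its +x along this +x.
- clip1_tab (a point): Flat E-shaped spring clip of sprung brass, 88 mm long (x), 46 wide, 6 thick: tongue and two spring arms point to +x (open mouth), z up. On its heel stands a tab to grip: 24 long (x), 12 thick (y), 6 to 48 mm above the underside. This point: the tab's centre, 12 mm ahead of the clip's rear edge, 27 mm above its underside.
- clip1_seat (a point): Same clip: centre of its mouth, level with its underside, 62 mm ahead (+x) of the tab; on the groove's axis when seated. Arm tips reach 15 mm beyond. Round lips leave a 20 mm throat; the arms spring apart 2 mm each and snap round the 24 mm core at about 6 to 12 N of push along +x; then the tongue meets the core.
- guard1_mid (a point): Copper key guard, flat plate 7 mm thick, 112 long: round head of 46 mm diameter at its +x end (head centre 32 mm ahead of this point), stem 18 wide to its -x end (57 mm behind). Over its middle a rib to grip: 40 long (x), 12 thick (y), 7 to 42 mm above the underside. This point: centre in plan, 21 mm above the underside. z up.
- groove1 (a point): Groove round the foot of a neck on the rack. This point: on the upright axis, at the groove's floor, which is the rack plate's top (24 mm above the table). Core diameter 24 mm; a ring of 40 mm diameter roofs the groove 11 mm above the plate. A clip pushed on along this +x rests wholly on the plate, which reaches 95 mm to the -x side, the open side towards the robot.
- pocket1 (a point): Compartment of the tray: this point is the middle of its floor, 6 mm above the table. 124 mm long (x), keyed: from x = +3 mm to its +x end a bay 56 mm wide for a guard's head, the rest a channel 28 mm wide for the stem. A guard lies with its mid point over this point, its +x along this +x.
- clip2_tab (a point): Flat E-shaped spring clip of sprung brass, 88 mm long (x), 46 wide, 6 thick: tongue and two spring arms point to +x (open mouth), z up. On its heel stands a tab to grip: 24 long (x), 12 thick (y), 6 to 48 mm above the underside. This point: the tab's centre, 12 mm ahead of the clip's rear edge, 27 mm above its underside.
- clip2_seat (a point): Same clip: centre of its mouth, level with its underside, 62 mm ahead (+x) of the tab; on the groove's axis when seated. Arm tips reach 15 mm beyond. Round lips leave a 20 mm throat; the arms spring apart 2 mm each and snap round the 24 mm core at about 6 to 12 N of push along +x; then the tongue meets the core.
- guard2_mid (a point): Copper key guard, flat plate 7 mm thick, 112 long: round head of 46 mm diameter at its +x end (head centre 32 mm ahead of this point), stem 18 wide to its -x end (57 mm behind). Over its middle a rib to grip: 40 long (x), 12 thick (y), 7 to 42 mm above the underside. This point: centre in plan, 21 mm above the underside. z up.
- groove2 (a point): Groove round the foot of a neck on the rack. This point: on the upright axis, at the groove's floor, which is the rack plate's top (24 mm above the table). Core diameter 24 mm; a ring of 40 mm diameter roofs the groove 11 mm above the plate. A clip pushed on along this +x rests wholly on the plate, which reaches 95 mm to the -x side, the open side towards the robot.
- pocket2 (a point): Compartment of the tray: this point is the middle of its floor, 6 mm above the table. 124 mm long (x), keyed: from x = +3 mm to its +x end a bay 56 mm wide for a guard's head, the rest a channel 28 mm wide for the stem. A guard lies with its mid point over this point, its +x along this +x.
- rack: Fixed neck rack: dark steel plate 130 x 280 x 24 mm with three steel feet in a row along y, 90 mm apart, 30 mm to +x of its middle. On each stands a gold-lacquered alto neck: tube 25 mm thick, upright to 84 mm above the table, then bending away to +x (top 135 mm). Origin under the plate's centre; -x faces the robot.
- tray: Fixed wooden tray 138 (x) x 198 (y) mm with three compartments side by side along y, 64 mm apart; walls 18 mm high. Origin under its centre.
- rod_driver: Bystander: chrome rod-driver, 175 mm long, 22 mm thick, lying across, beyond the clips and guards; origin at its middle, at the table.
- swage: Bystander: black cast-iron swage block 90 x 90 x 50 mm at the back; origin under its centre.
- oil: Bystander: small clear oil bottle, 38 mm diameter, 85 mm high; origin under its centre.
- jar: Bystander: amber glass jar, 60 mm diameter, 60 mm high; origin under its centre.
- shellac: Bystander: small steel tin, 48 mm diameter, 22 mm high, near the tray; origin under its centre.
Mind the look-alikes: they are no part of the job. What is shaped like the part that bears guard0_mid but turquoise is not meant.

How it is judged (in metres and radians):
At the end, for the whole second after the job is handed in: Each clip snapped in a groove: seat point within 5 mm of the axis, -4 to 6 mm from the plate, tilt under 0.12 rad. Each guard on a compartment floor: mid within 12 mm of the middle and 25 mm above the floor at most, tilt under 0.08, in line within 0.25 rad, head in the bay. All let go (((horizontal distance between clip0_seat and groove0 below 0.005 m and z of clip0_seat in the frame of groove0 between -0.004 and 0.006 m and angle between clip0_seat's own z axis and vertical below 0.12 rad) or (horizontal distance between clip0_seat and groove1 below 0.005 m and z of clip0_seat in the frame of groove1 between -0.004 and 0.006 m and angle between clip0_seat's own z axis and vertical below 0.12 rad) or (horizontal distance between clip0_seat and groove2 below 0.005 m and z of clip0_seat in the frame of groove2 between -0.004 and 0.006 m and angle between clip0_seat's own z axis and vertical below 0.12 rad)) and ((horizontal distance between clip1_seat and groove0 below 0.005 m and z of clip1_seat in the frame of groove0 between -0.004 and 0.006 m and angle between clip1_seat's own z axis and vertical below 0.12 rad) or (horizontal distance between clip1_seat and groove1 below 0.005 m and z of clip1_seat in the frame of groove1 between -0.004 and 0.006 m and angle between clip1_seat's own z axis and vertical below 0.12 rad) or (horizontal distance between clip1_seat and groove2 below 0.005 m and z of clip1_seat in the frame of groove2 between -0.004 and 0.006 m and angle between clip1_seat's own z axis and vertical below 0.12 rad)) and ((horizontal distance between clip2_seat and groove0 below 0.005 m and z of clip2_seat in the frame of groove0 between -0.004 and 0.006 m and angle between clip2_seat's own z axis and vertical below 0.12 rad) or (horizontal distance between clip2_seat and groove1 below 0.005 m and z of clip2_seat in the frame of groove1 between -0.004 and 0.006 m and angle between clip2_seat's own z axis and vertical below 0.12 rad) or (horizontal distance between clip2_seat and groove2 below 0.005 m and z of clip2_seat in the frame of groove2 between -0.004 and 0.006 m and angle between clip2_seat's own z axis and vertical below 0.12 rad)) and ((horizontal distance between guard0_mid and pocket0 below 0.012 m and z of guard0_mid in the frame of pocket0 below 0.025 m and angle between guard0_mid's own z axis and vertical below 0.08 rad and angle between the x axis of guard0_mid and the x axis of pocket0, either way round below 0.25 rad) or (horizontal distance between guard0_mid and pocket1 below 0.012 m and z of guard0_mid in the frame of pocket1 below 0.025 m and angle between guard0_mid's own z axis and vertical below 0.08 rad and angle between the x axis of guard0_mid and the x axis of pocket1, either way round below 0.25 rad) or (horizontal distance between guard0_mid and pocket2 below 0.012 m and z of guard0_mid in the frame of pocket2 below 0.025 m and angle between guard0_mid's own z axis and vertical below 0.08 rad and angle between the x axis of guard0_mid and the x axis of pocket2, either way round below 0.25 rad)) and ((horizontal distance between guard1_mid and pocket0 below 0.012 m and z of guard1_mid in the frame of pocket0 below 0.025 m and angle between guard1_mid's own z axis and vertical below 0.08 rad and angle between the x axis of guard1_mid and the x axis of pocket0, either way round below 0.25 rad) or (horizontal distance between guard1_mid and pocket1 below 0.012 m and z of guard1_mid in the frame of pocket1 below 0.025 m and angle between guard1_mid's own z axis and vertical below 0.08 rad and angle between the x axis of guard1_mid and the x axis of pocket1, either way round below 0.25 rad) or (horizontal distance between guard1_mid and pocket2 below 0.012 m and z of guard1_mid in the frame of pocket2 below 0.025 m and angle between guard1_mid's own z axis and vertical below 0.08 rad and angle between the x axis of guard1_mid and the x axis of pocket2, either way round below 0.25 rad)) and ((horizontal distance between guard2_mid and pocket0 below 0.012 m and z of guard2_mid in the frame of pocket0 below 0.025 m and angle between guard2_mid's own z axis and vertical below 0.08 rad and angle between the x axis of guard2_mid and the x axis of pocket0, either way round below 0.25 rad) or (horizontal distance between guard2_mid and pocket1 below 0.012 m and z of guard2_mid in the frame of pocket1 below 0.025 m and angle between guard2_mid's own z axis and vertical below 0.08 rad and angle between the x axis of guard2_mid and the x axis of pocket1, either way round below 0.25 rad) or (horizontal distance between guard2_mid and pocket2 below 0.012 m and z of guard2_mid in the frame of pocket2 below 0.025 m and angle between guard2_mid's own z axis and vertical below 0.08 rad and angle between the x axis of guard2_mid and the x axis of pocket2, either way round below 0.25 rad))); the robot touches nothing.
It fails at once if the rod-driver is shifted by more than 30 mm (distance of rod_driver from where it was at the start of the episode above 0.03 m).
It fails at once if the swage block is shifted by more than 30 mm (distance of swage from where it was at the start of the episode above 0.03 m).
It fails at once if the oil bottle is shifted by more than 30 mm (distance of oil from where it was at the start of the episode above 0.03 m).
It fails at once if the jar is shifted by more than 30 mm (distance of jar from where it was at the start of the episode above 0.03 m).
It fails at once if the tin is shifted by more than 30 mm (distance of shellac from where it was at the start of the episode above 0.03 m).
Of clip0, clip1, clip2 only 2 to 3 are there at a start; the rules pass over those that are not, and their reading is None.
Of guard0, guard1, guard2 only 2 to 3 are there at a start; the rules pass over those that are not, and their reading is None.
At some moment in a run one of clip0, clip1, clip2, guard0, guard1, guard2 may be knocked a few centimetres aside while the robot is not near it.
Once in a run the grip may slacken for a moment while it holds something.
It also fails if it takes over 210 s, if anything falls off the work surface, if the arm or the gripper's body presses on something with over 40 N, if the wrist force passes 120 N, or if a joint passes its speed limit or range.

ROBOT

A 6-joint arm with a two-finger parallel gripper is mounted at the origin on the work surface. World frame = base frame: x ahead of the robot, y to its left, z up, the work surface at z = 0. Lengths are in mm, angles in rad, forces in N, time in s.
With the tool pointing down it reaches from about 275 to 825 mm from the base axis. Payload 4.9 kg.
Tool frame: the origin (TCP) lies at the very end of the fingers, on their centre line; the grasp point (between the pads) lies 19 mm behind it; z points along the fingers, y is the line along which they close (so a half turn about z gives the same grasp; the last joint's range is limited). The gripper opens to 85 mm and grips with 20 to 120 N. Pads are 22 mm wide; open, the fingers measure 114 mm over their backs; the gripper's body (76 mm by 85 mm) begins 54 mm behind the grasp point. The pads swing forward as they close: fully open they stand 13 mm farther back than shut.
Start: joints at [-1.348, 0.326, -0.193, 1.052, 0, 1.437], TCP at [192.115, -515.374, 231.281] pointing down, gripper open.
Joint ranges: [-2.65, 2.65], [-0.97, 1.79], [-1.3, 1.35], [-1.93, 2.1], [-1.47, 1.37], [-3.14, 3.14]. Speed limits (rad/s): [2.57, 2.57, 3.14, 3.14, 3.14, 3.14].

INTERFACE

Orientations are given as [roll, pitch, yaw] about the fixed x, y, z axes, in that order (R = Rz(yaw) Ry(pitch) Rx(roll)).
In Python, from bench import bot, solve_ik, imaging gives the robot as it stands. Calls block until the motion is done:
- bot.move_ptp(position, orientation): joint-space move of the TCP to a pose.
- bot.movel(position, rot=None, max_speed=150, threshold=None): straight line of the TCP; rot=None keeps the orientation; max_speed is the mean speed in mm/s. With threshold (N) it stops when the force on the tool has changed by that much, and returns True; else False.
- bot.move_j(angles): joint-space move.
- bot.grip(opening, effort=None): opening from 0.0 (shut) to 1.0 (fully open); effort is the grip in N (None keeps the last); returns when the fingers have stopped.
- bot.dwell(seconds).
- solve_ik(position, orientation): joint angles nearest the present ones, or None.
- bot.get_state(): the state.
- imaging.capture(name): name is "scene" or "top" or "wrist"; returns the picture (420x560x3 uint8, blue, green, red); there is no depth.
- imaging.camera_model(name): a dict with "K" (3x3 intrinsics, pixels), "position" and "rotation" of the camera in the world. Camera axes: x right, y up, looking along -z (the intrinsics and any distortion apply to the point x, -y, -z); pixel columns grow to the right and rows downward; lengths in mm; the calibration is good to about 2 mm. The wrist camera is an equidistant fisheye: a pixel r from the principal point sees the ray r / f radians off the axis. A picture is of the moment at which its call begins: read the wrist's pose just before it. camera_model takes no time and is no camera call; for the wrist camera it gives the pose at the moment of the call.
A pose or a line that the arm cannot do raises bot.IKError and nothing moves.
- bot.sign_off(): hands the job in; it is judged then, once.
The state is a dict: "t": time; "qpos": joint angles; "joint_velocities": joint speeds; "effort": joint torques, N m; "tcp_pos": TCP position; "orientation": TCP orientation; "contact_force": force on the tool from outside, world axes, zero at the start; "wrist_torque": the same for the moment, N m; "opening": opening from 0.0 (shut) to 1.0 (fully open); "gripper_force": force on a finger pad.
Only numpy, scipy, OpenCV 4.12 (cv2) and the standard library are available. Lean on these libraries where they do the work, as an engineer would, in place of code of your own. Each camera call takes 0.05 s, during which the arm holds its last target. There are 200 camera calls.

## Working session

There is one attempt and no reset: what is moved stays moved. The work goes in short steps, each a Python script; the robot and the scene stay as the last script left them, time stands still between calls to the robot, and variables do not carry over. Pictures are saved under pics/ and viewed, at most 14 in all, crops included, and the job is handed in when it is done.

```bash
ls; mkdir -p pics
python3 - <<'E'
from bench import bot, imaging
import cv2
s=bot.get_state(); print({k:s[k] for k in('t','tcp_pos','orientation','opening','contact_force')})
for n in('scene','top','wrist'):
    m=imaging.camera_model(n); print(n,m)
    cv2.imwrite(f'pics/{n}0.png',imaging.capture(n))
E
```

```text
pics
{'t': 0.0, 'tcp_pos': array([ 191.96966814, -514.77647623,  230.49252984]), 'orientation': array([-3.13985080e+00, -2.06225046e-04,  3.56799229e-01]), 'opening': 1.0009698604421666, 'contact_force': array([-0.21946812,  0.32172111, -0.1218213 ])}
scene {'K': array([[466.1250259 ,   0.        , 281.28198626],
       [  0.        , 466.1250259 , 206.62694198],
       [  0.        ,   0.        ,   1.        ]]), 'position': array([1268.78076059,   28.95529757, 1103.42409643]), 'rotation': array([0.61940775, 0.01216461, 1.54680928])}
top {'K': array([[414.43550305,   0.        , 279.97361856],
       [  0.        , 414.43550305, 199.67009661],
       [  0.        ,   0.        ,   1.        ]]), 'position': array([354.90640557,  -2.7639162 , 994.28426068]), 'rotation': array([ 0.18664769,  0.0368944 , -1.56973885])}
wrist {'K': array([[325.1922621 ,   0.        , 284.89934196],
       [  0.        , 325.1922621 , 210.35449094],
       [  0.        ,   0.        ,   1.        ]]), 'position': array([ 265.36745883, -487.76782443,  373.79382281]), 'rotation': array([-0.31323104,  0.00247605, -1.2142222 ])}
```

View pics/top0.png

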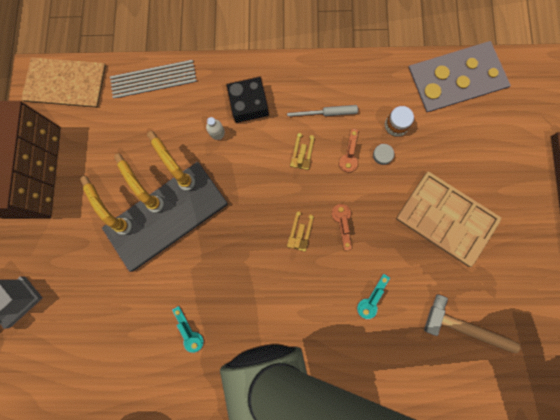

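View pics/scene0.png

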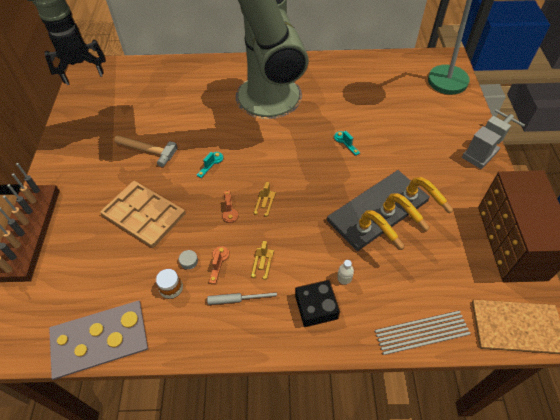

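```bash
cat > h.py <<'E'
import numpy as np, cv2
from scipy.spatial.transform import Rotation as Ro
from bench import bot, solve_ik, imaging
pi=np.pi
def R(m): return Ro.from_euler('xyz',m['rotation']).as_matrix()
def ray(name,m,px):
    K=m['K']; a=(px[0]-K[0,2])/K[0,0]; b=(px[1]-K[1,2])/K[1,1]
    if name=='wrist':
        r=np.hypot(a,b); s=np.sin(r)/r if r>1e-9 else 1
        v=np.array([a*s,-b*s,-np.cos(r)])
    else: v=np.array([a,-b,-1.])
    v=R(m)@v; return m['position'],v/np.linalg.norm(v)
def onplane(name,m,px,z):
    o,v=ray(name,m,px); return o+v*(z-o[2])/v[2]
def proj(name,m,p):
    K=m['K']; q=R(m).T@(np.asarray(p,float)-m['position']); a,b,c=q[0],-q[1],-q[2]
    if name=='wrist':
        h=np.hypot(a,b); t=np.arctan2(h,c); a,b,c=a/h*t,b/h*t,1
    return np.array([K[0,0]*a/c+K[0,2],K[1,1]*b/c+K[1,2]])
def tri(rays):
    A=np.zeros((3,3));y=np.zeros(3)
    for o,v in rays:
        P=np.eye(3)-np.outer(v,v);A+=P;y+=P@o
    return np.linalg.solve(A,y)
def shot(name,tag):
    m=imaging.camera_model(name); im=imaging.capture(name)
    cv2.imwrite(f'pics/{tag}.png',im); np.savez(f'pics/{tag}.npz',**m); return m,im
def load(tag): return dict(np.load(f'pics/{tag}.npz')),cv2.imread(f'pics/{tag}.png')
E
python3 - <<'E'
from h import *
m=imaging.camera_model('top')
for n,p in dict(clipA=(301,152),clipB=(300,232),gA=(348,150),gB=(345,228),tray=(449,219),rack=(165,218),neck=(155,203),rod=(335,112),jar=(402,120),tin=(384,154),oil=(215,128),swage=(248,100)).items(): print(n,onplane('top',m,p,10).round())
shot('top','t1');shot('scene','s1')
for i,(x,y) in enumerate([(400,-110),(370,-40),(400,-330),(370,200)]):
    bot.move_ptp([x,y,300],[pi,0,0]); bot.dwell(.2); shot('wrist',f'w{i}')
print(bot.get_state()['t'])
im=np.vstack([np.hstack([load('w0')[1],load('w1')[1]]),np.hstack([load('w2')[1],load('w3')[1]])])
cv2.imwrite('pics/m.png',cv2.resize(im,(800,600)))
E
```

```text
clipA [660. -18.  10.]
clipB [462. -14.  10.]
gA [ 664. -134.   10.]
gB [ 472. -121.   10.]
tray [ 492. -366.   10.]
rack [497. 313.  10.]
neck [534. 339.  10.]
rod [ 764. -104.   10.]
jar [ 740. -269.   10.]
tin [ 653. -221.   10.]
oil [725. 198.  10.]
swage [799. 115.  10.]
8.6917
```

View pics/m.png

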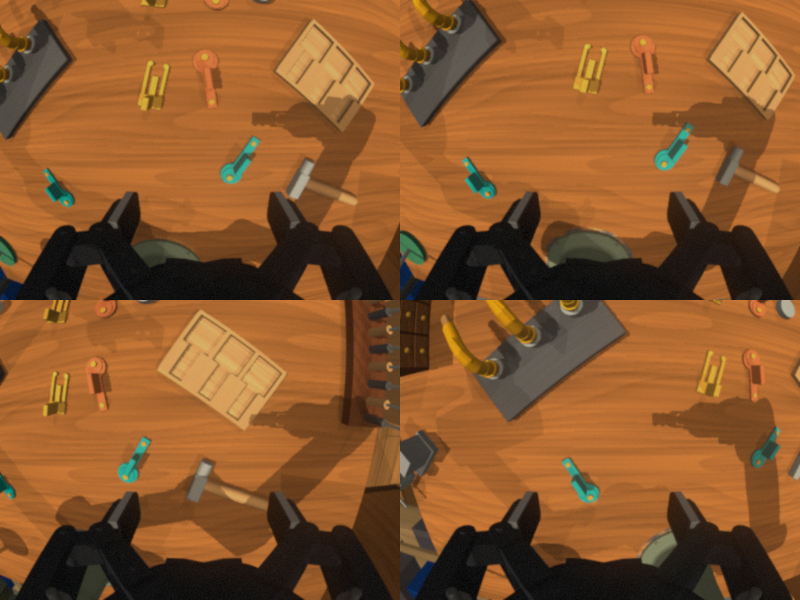

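Run:
```python
from h import *
for i,(x,y,z) in {'t0':(430,-350,260),'t1':(480,-310,260),'p0':(500,-90,260),'p1':(570,-50,260),'r0':(430,240,280),'r1':(500,300,280)}.items():
    bot.move_ptp([x,y,z],[pi,0,0]); bot.dwell(.2); shot('wrist','v'+i)
print(bot.get_state()['t'])
im=np.hstack([load('vp0')[1][:330],load('vp1')[1][:330]])
im2=np.hstack([load('vt0')[1][:330],load('vr0')[1][:330]])
cv2.imwrite('pics/m2.png',cv2.resize(np.vstack([im,im2]),(800,470)))
```

```text
21.2583
```

View pics/m2.png

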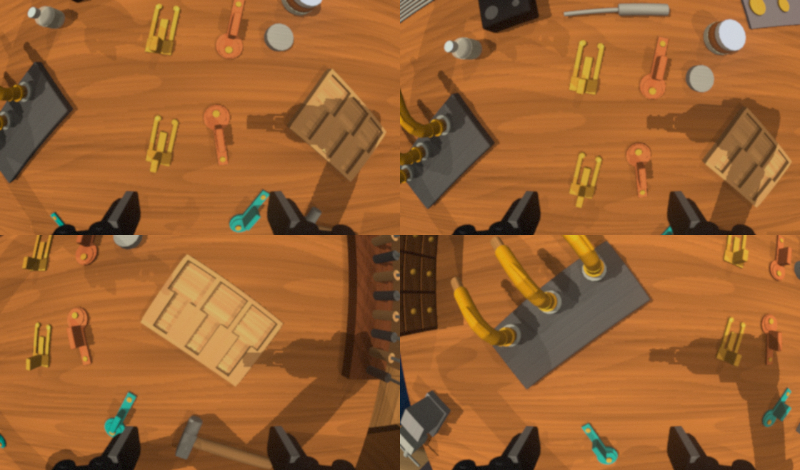

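Run:
```python
from h import *
c={'vp0':[(228,42),(227,200),(322,40),(303,190)],'vp1':[(260,95),(260,250),(357,95),(337,238)]}
rows=[]
for t,cs in c.items():
    im=load(t)[1]; r=[]
    for u,v in cs:
        v=max(v,40);k=cv2.resize(im[v-40:v+40,u-40:u+40],(200,200),interpolation=cv2.INTER_CUBIC); r.append(k)
    rows.append(np.hstack(r))
def mk(im):
    h=cv2.cvtColor(im,cv2.COLOR_BGR2HSV);return h
cr=np.vstack(rows); cv2.imwrite('pics/c.png',cr)
h=mk(load('vp1')[1])
for n,p in dict(table=(300,150),clip=(243,70),clip2=(280,70)).items(): print(n,h[p[1],p[0]])
for t,cs in c.items():
  h=mk(load(t)[1])
  for u,v in cs: 
    a=h[max(v-40,0):v+40,u-40:u+40].reshape(-1,3); print(t,u,v,np.histogram(a[:,0],range(0,40,2))[0])
```

```text
table [ 13 187 165]
clip [ 13 185 183]
clip2 [ 22 189 208]
vp0 228 42 [   0    0    0    0    0    0 2358 2044  345  770  438  399   31   15
    0    0    0    0    0]
vp0 227 200 [   0    0    0    0    0    0 2527 1967  344  673  736  138   13    2
    0    0    0    0    0]
vp0 322 40 [   0    0    0    0    0 1317 3996  944   19   32   44   48    0    0
    0    0    0    0    0]
vp0 303 190 [   0    0    0    0    0 1306 3754 1203   26   29   73    9    0    0
    0    0    0    0    0]
vp1 260 95 [   0    0    0    0    0    0 1953 2311  273  665  445  724   29    0
    0    0    0    0    0]
vp1 260 250 [   0    0    0    0    0    0 2613 2069  317  668  679   44   10    0
    0    0    0    0    0]
vp1 357 95 [   0    0    0    0    1 1517 3649 1090   30   29   74   10    0    0
    0    0    0    0    0]
vp1 337 238 [   0    0    0    0    0 1031 3984 1267   17   30   42   29    0    0
    0    0    0    0    0]
```

View pics/c.png

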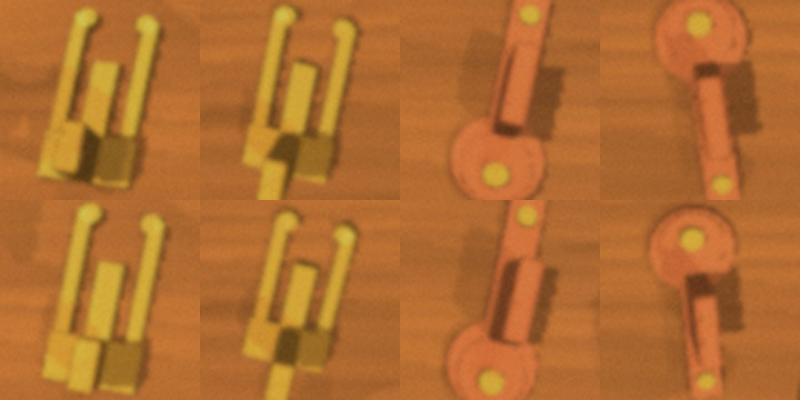

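Run:
```python
from h import *
o=lambda ox,oy,P:[(ox+x/2.5,oy+y/2.5) for x,y in P]
pts={'A':(o(188,2,[(87,18),(147,25),(42,178),(130,187)]),o(220,55,[(90,14),(153,24),(45,177),(132,192)])),
'B':(o(187,160,[(84,16),(145,30),(45,163),(125,181)]),o(220,210,[(86,20),(146,36),(44,155),(124,170)]))}
m0,i0=load('vp0');m1,i1=load('vp1')
for n,(a,b) in pts.items():
    P=[tri([ray('wrist',m0,p),ray('wrist',m1,q)]) for p,q in zip(a,b)]
    print(n,np.round(P,1).tolist())
    L=(P[0]+P[1])/2;H=(P[2]+P[3])/2;print(' len',np.linalg.norm((L-H)[:2]),'w',np.linalg.norm(P[0]-P[1]),np.linalg.norm(P[2]-P[3]),'yaw',np.arctan2(*(L-H)[1::-1]))
    for z,mm,pp in((6,m0,a),(6,m1,b)):
        Q=[onplane('wrist',mm,p,z) for p in pp];L=(Q[0]+Q[1])/2;H=(Q[2]+Q[3])/2
        print('  plane lips',L.round(1),'heel',H.round(1),'yaw',np.arctan2(*(L-H)[1::-1]).round(3),np.linalg.norm(L-H).round(1),np.linalg.norm(Q[2]-Q[3]).round(1))
def dots(im,u,v):
    h=cv2.cvtColor(im,cv2.COLOR_BGR2HSV); v0=max(v-55,0);s=h[v0:v+55,u-38:u+38]
    k=((s[...,0]>=17)&(s[...,2]>130)).astype(np.uint8)
    n,l,st,c=cv2.connectedComponentsWithStats(k)
    return [(c[i]+[u-38,v0],st[i,4]) for i in range(1,n) if st[i,4]>12]
for n,a,b in(('gA',(322,40),(357,95)),('gB',(303,190),(337,238))):
    d0=dots(i0,*a);d1=dots(i1,*b);print(n,d0,d1)
    for p,q in zip(d0,d1): print(tri([ray('wrist',m0,p[0]),ray('wrist',m1,q[0])]).round(1),onplane('wrist',m0,p[0],7).round(1),onplane('wrist',m1,q[0],7).round(1))
r0=load('vr0')[1];r1=load('vr1')[1];t0=load('vt0')[1];t1=load('vt1')[1]
cv2.imwrite('pics/r.png',np.vstack([cv2.resize(r0[0:230,60:360],(800,613)),])[:600])
h=lambda i:i
# r1, t0,t1 crops
ms=proj('wrist',load('vr1')[0],(497,313,20)); print('rack in r1',ms,'tray t1',proj('wrist',load('vt1')[0],(492,-366,18)))
```

```text
A [[706.9, -16.3, 5.1], [701.2, -46.2, 5.4], [626.3, 7.9, -3.8], [618.6, -36.3, -1.3]]
 len 83.3231038768306 w 30.440427550938598 44.960845041426936 yaw -0.20606379750850504
  plane lips [703.7 -31.3   6. ] heel [621.7 -16.2   6. ] yaw -0.183 83.5 44.0
  plane lips [703.9 -31.4   6. ] heel [622.8 -14.8   6. ] yaw -0.201 82.8 43.2
B [[507.4, -10.6, 4.0], [500.8, -42.2, 10.0], [429.7, 14.9, 8.3], [420.8, -28.8, 9.8]]
 len 81.20950507961348 w 32.757049337616145 44.60238056836307 yaw -0.2415374094480828
  plane lips [503.9 -26.3   6. ] heel [424.   -6.4   6. ] yaw -0.245 82.3 44.1
  plane lips [503.7 -26.5   6. ] heel [423.5  -6.7   6. ] yaw -0.242 82.6 45.6
gA [(array([333.47169811,   5.56603774]), np.int32(53)), (array([319.93975904,  69.62650602]), np.int32(83))] [(array([367.38,  61.02]), np.int32(50)), (array([352.85714286, 127.55844156]), np.int32(77))]
[ 708.9 -150.3    9.4] [ 709.7 -150.6    7. ] [ 709.2 -150.9    7. ]
[ 625.7 -133.    11.8] [ 626.3 -133.6    7. ] [ 625.3 -133.9    7. ]
gB [(array([302.25      , 159.21052632]), np.int32(76)), (array([311.34042553, 223.27659574]), np.int32(47))] [(array([333.41428571, 213.1       ]), np.int32(70)), (array([339.10526316, 269.78947368]), np.int32(38))]
[ 516.7 -112.6   11.9] [ 515.9 -112.8    7. ] [ 515.1 -113.3    7. ]
[ 432.9 -125.5    9.1] [ 432.2 -125.7    7. ] [ 431.8 -125.9    7. ]
rack in r1 [274.17937832 172.45356904] tray t1 [330.92438341 163.48659729]
```

View pics/r.png

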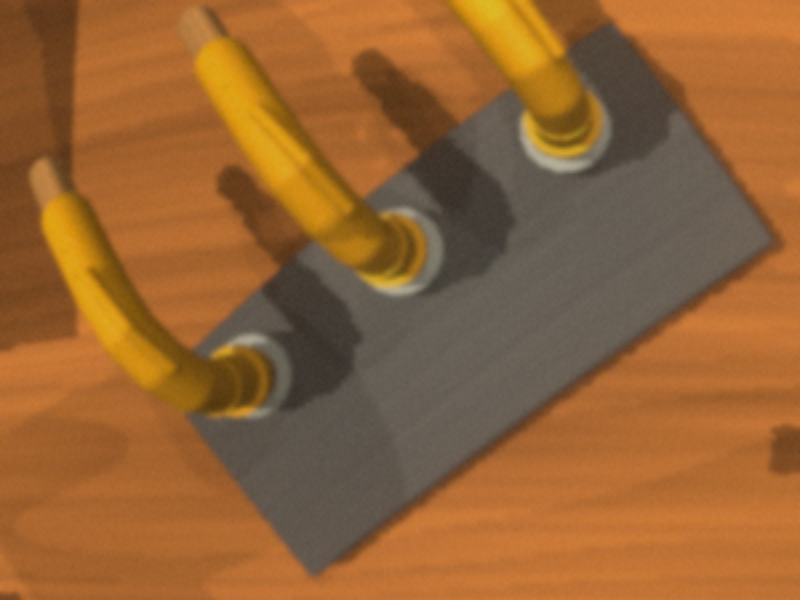

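Run:
```python
from h import *
r1=load('vr1')[1];t0=load('vt0')[1];t1=load('vt1')[1]
c=proj('wrist',load('vt0')[0],(492,-366,18)).round().astype(int);print('t0 c',c)
f=lambda im,x,y,w,h:cv2.resize(im[y:y+h,x:x+w],(400,300),interpolation=cv2.INTER_CUBIC)
cv2.imwrite('pics/q.png',np.vstack([np.hstack([f(t0,c[0]-100,c[1]-75,200,150),f(t1,231,88,200,150)]),np.hstack([f(r1,124,60,300,225),f(r1,124,60,300,225)*0])]))
m=load('vr0')[0]
for p in [(775,240),(315,573),(188,410),(610,22)]: print(onplane('wrist',m,(60+p[0]/2.667,p[1]/2.667),24).round(1))
```

```text
t0 c [299 122]
[532.8 160.   24. ]
[372.4 383.7  24. ]
[458.1 445.6  24. ]
[635.2 235.3  24. ]
```

View pics/q.png

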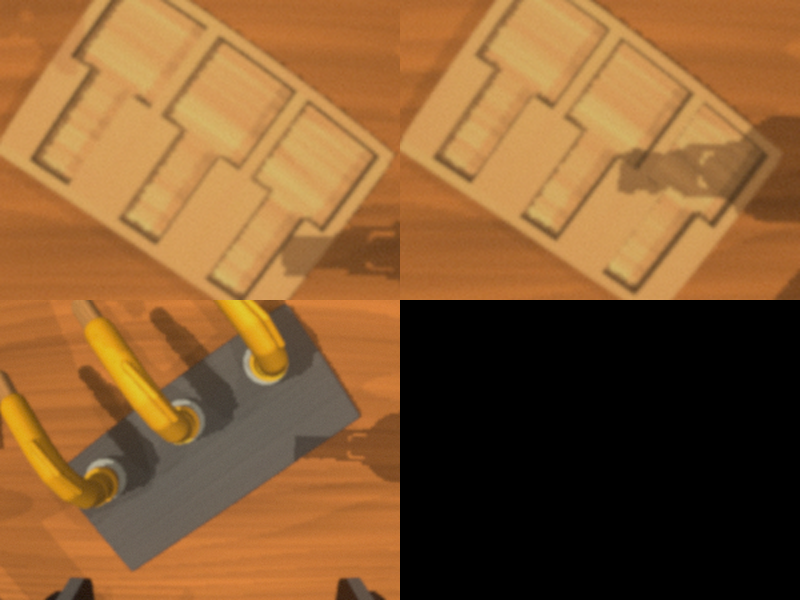

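Run:
```python
from h import *
m0=load('vr0')[0];m1=load('vr1')[0]
a=lambda p:(60+p[0]/2.667,p[1]/2.667)
b=lambda p:(124+p[0]*.75,60+p[1]*.75)
C0=[(775,240),(315,573),(188,410),(610,22)];C1=[(360,113),(133,271),None,(290,6)]
obj=np.array([[-65,-140],[-65,140],[65,140],[65,-140.]])
X=[];Y=[]
for i in range(4):
    X.append(obj[i]);Y.append(onplane('wrist',m0,a(C0[i]),24)[:2])
    if C1[i]:
        q=onplane('wrist',m1,b(C1[i]),24);X.append(obj[i]);Y.append(q[:2]);print('tri corner',tri([ray('wrist',m0,a(C0[i])),ray('wrist',m1,b(C1[i]))]).round(1),q.round(1))
X=np.array(X);Y=np.array(Y)
cx,cy=X.mean(0),Y.mean(0);U,S,V=np.linalg.svd((X-cx).T@(Y-cy));Rm=(U@V).T;t=cy-Rm@cx
yaw=np.arctan2(Rm[1,0],Rm[0,0]);print('rack',t,yaw,'res',(Y-(X@Rm.T+t)).round(1).tolist())
for y in(-90,0,90): print('groove',(Rm@[30,y]+t).round(1))
for p,q in(((565,130),(266,65)),((400,250),(186,121)),((248,375),(103,180))):
    print('ring',tri([ray('wrist',m0,a(p)),ray('wrist',m1,b(q))]).round(1),onplane('wrist',m0,a(p),38).round(1),onplane('wrist',m1,b(q),38).round(1))
t0=load('vt0')[0];t1=load('vt1')[0]
for n,P,Q in(('mid',[(220,38),(297,92),(122,218),(158,242)],[(222,38),(292,95),(122,215),(158,238)]),('right',[(305,100),(378,155),(210,277),(245,298)],[(302,102),(368,155),(205,270),(232,293)])):
    A=[onplane('wrist',t0,(199+x/2,47+y/2),18) for x,y in P];B=[onplane('wrist',t1,(231+x/2,88+y/2),18) for x,y in Q]
    T=[tri([ray('wrist',t0,(199+x/2,47+y/2)),ray('wrist',t1,(231+u/2,88+v/2))])[2].round(1) for (x,y),(u,v) in zip(P,Q)]
    for k in(A,B):
        h=(k[0]+k[1])/2;s=(k[2]+k[3])/2;print(n,((h+s)/2).round(1),np.linalg.norm(h-s).round(1),'yaw',np.arctan2(*(h-s)[1::-1]).round(3))
    print('z',T)
for mm,o,P in((t0,(199,47),[(0,155),(393,155)]),(t1,(231,88),[(0,150),(382,152)])):
    print('outer',[onplane('wrist',mm,(o[0]+x/2,o[1]+y/2),18).round(1) for x,y in P])
```

```text
tri corner [534.  157.1  12.4] [535.8 160.5  24. ]
tri corner [372.9 383.4  27.2] [370.5 384.8  24. ]
tri corner [630.3 234.8  41.9] [633.5 230.9  24. ]
rack [500.89720275 307.40131034] 0.6434102905419381 res [[-0.1, 3.6], [2.9, 4.1], [7.5, 3.3], [5.6, 4.4], [-10.8, -12.8], [-1.7, 0.9], [-3.4, -3.5]]
groove [578.9 253.4]
groove [524.9 325.4]
groove [470.9 397.4]
ring [577.9 255.   47.1] [579.8 255.   38. ] [577.6 254.2  38. ]
ring [528.1 324.8  50.3] [528.1 328.4  38. ] [527.1 324.9  38. ]
ring [475.  402.2  44.6] [474.8 404.6  38. ] [472.8 404.5  38. ]
mid [ 494.  -365.7   18. ] 121.4 yaw -0.611
mid [ 494.2 -365.1   18. ] 121.4 yaw -0.609
z [np.float64(11.8), np.float64(15.6), np.float64(13.2), np.float64(17.7)]
right [ 458.4 -417.8   18. ] 120.2 yaw -0.595
right [ 457.8 -416.6   18. ] 122.4 yaw -0.612
z [np.float64(18.9), np.float64(22.1), np.float64(12.1), np.float64(14.4)]
outer [array([ 491.6, -246.9,   18. ]), array([ 493.3, -484.5,   18. ])]
outer [array([ 492.9, -245.4,   18. ]), array([ 494.4, -484.8,   18. ])]
```

```bash
cat >> h.py <<'E'
def st(tag=''):
    s=bot.get_state();print(tag,'t%.1f'%s['t'],'tcp',s['tcp_pos'].round(1),'yaw',s['orientation'][2].round(3),'F',s['contact_force'].round(1),'op',round(float(s['opening']),3),'gf',round(float(s['gripper_force']),1));return s
def wrap(a): return (a+pi)%(2*pi)-pi
def hover(x,y,yaw,z=150): bot.move_ptp([x,y,z],[pi,0,wrap(yaw)])
def pick(x,y,yaw,z,op=.55,eff=80,up=150):
    bot.grip(op); hover(x,y,yaw); bot.movel([x,y,z+30]); 
    if bot.movel([x,y,z],max_speed=60,threshold=12): print('CONTACT in descent')
    st('down'); bot.grip(0,eff); st('gripped'); bot.movel([x,y,up]); return st('up')
def blobs(im=None):
    if im is None: im=imaging.capture('top')
    h=cv2.cvtColor(im,cv2.COLOR_BGR2HSV); out={}
    for n,(u,v),hu in(('cA',(302,150),'g'),('cB',(300,231),'g'),('gA',(349,150),'c'),('gB',(343,227),'c')):
        s=h[v-34:v+34,u-22:u+22].astype(int)
        k=(s[...,0]>=17)&(s[...,2]>90) if hu=='g' else (s[...,0]<=11)&(s[...,1]>120)
        y,x=np.nonzero(k); out[n]=(round(x.mean()+u-22,1),round(y.mean()+v-34,1),len(x)) if len(x) else None
    return out
E
python3 - <<'E'
from h import *
print(blobs(load('t1')[1]))
bot.move_ptp([430,-150,260],[pi,0,.152+pi-2*pi])
print(blobs())
pick(484.2,-117.7,.152+pi,12)
shot('top','t2')
E
```

```text
{'cA': (np.float64(301.8), np.float64(153.3), 466), 'cB': (np.float64(299.6), np.float64(234.3), 485), 'gA': (np.float64(349.6), np.float64(154.3), 417), 'gB': (np.float64(342.9), np.float64(223.1), 503)}
{'cA': (np.float64(301.9), np.float64(153.2), 458), 'cB': (np.float64(299.6), np.float64(233.6), 531), 'gA': (np.float64(349.5), np.float64(154.0), 427), 'gB': (np.float64(342.5), np.float64(219.3), 365)}
down t25.7 tcp [ 484.  -117.6   11.7] yaw -2.99 F [-0.1  0.7  0.2] op 0.551 gf 0.0
gripped t26.1 tcp [ 484.6 -117.8   12.5] yaw -2.99 F [-0.8  0.5  3.7] op 0.126 gf 78.2
up t27.1 tcp [ 483.4 -117.4  149.1] yaw -2.99 F [-0.2 -0.2 -0.7] op 0.133 gf 77.9
```

```bash
cat >> h.py <<'E'
def lay(x,y,yaw,z=18):
    hover(x,y,yaw,120); st('over'); bot.movel([x,y,z+22]); 
    c=bot.movel([x,y,z-1],max_speed=40,threshold=8); s=st('contact %s'%c)
    bot.grip(.45); p=s['tcp_pos']; bot.movel([x,y,150]); st('left')
E
python3 - <<'E'
from h import *
lay(530.5,-312.8,-.607+pi)
bot.move_ptp([520,-190,260],[pi,0,2.94]); bot.dwell(.1)
m,im=shot('wrist','x1'); print(blobs())
cv2.imwrite('pics/x1v.png',im)
E
```

```text
over t28.0 tcp [ 529.8 -311.5  119.2] yaw 2.536 F [ 0.3  1.2 -1.4] op 0.126 gf 77.9
contact True t29.1 tcp [ 532.  -313.9   28.6] yaw 2.535 F [1.4 0.6 3.9] op 0.127 gf 79.0
left t30.4 tcp [ 529.9 -312.4  149.1] yaw 2.535 F [-0.6  0.  -0.1] op 0.452 gf 0.0
{'cA': (np.float64(301.5), np.float64(154.2), 427), 'cB': (np.float64(299.6), np.float64(233.5), 530), 'gA': (np.float64(349.6), np.float64(154.0), 425), 'gB': None}
```

View pics/x1v.png

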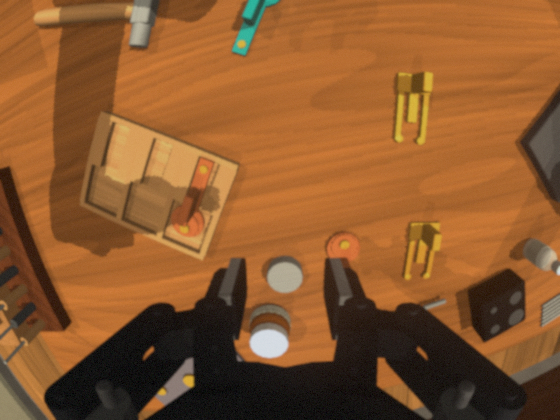

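Run:
```python
from h import *
m,im=load('x1')
h=cv2.cvtColor(im,cv2.COLOR_BGR2HSV)
for (u,v) in((186,228),(203,170),(343,245)):
    s=h[v-7:v+8,u-7:u+8]; k=(s[...,0]>=16)&(s[...,1]>150)&(s[...,2]>90); y,x=np.nonzero(k); p=(x.mean()+u-7,y.mean()+v-7)
    print(p,len(x),onplane('wrist',m,p,13).round(1),onplane('wrist',m,p,20).round(1))
c,s=np.cos(-.607),np.sin(-.607);print('want head',(530.5+32*c,-312.8+32*s),'stem',(530.5-52*c,-312.8-52*s))
cv2.imwrite('pics/x1z.png',cv2.resize(im[100:270,70:250],(720,600)[:2] and (635,600),interpolation=cv2.INTER_CUBIC))
```

```text
(np.float64(183.83928571428572), np.float64(228.91071428571428)) 56 [ 561.7 -336.1   13. ] [ 559.5 -333.2   20. ]
(np.float64(203.09259259259258), np.float64(168.94444444444446)) 54 [ 490.4 -288.2   13. ] [ 489.5 -286.2   20. ]
(np.float64(344.125), np.float64(244.265625)) 64 [ 625.3 -133.1   13. ] [ 622.  -133.9   20. ]
want head (np.float64(556.783613735506), np.float64(-331.0529901386791)) stem (np.float64(487.7891276798026), np.float64(-283.13889102464645))
```

View pics/x1z.png

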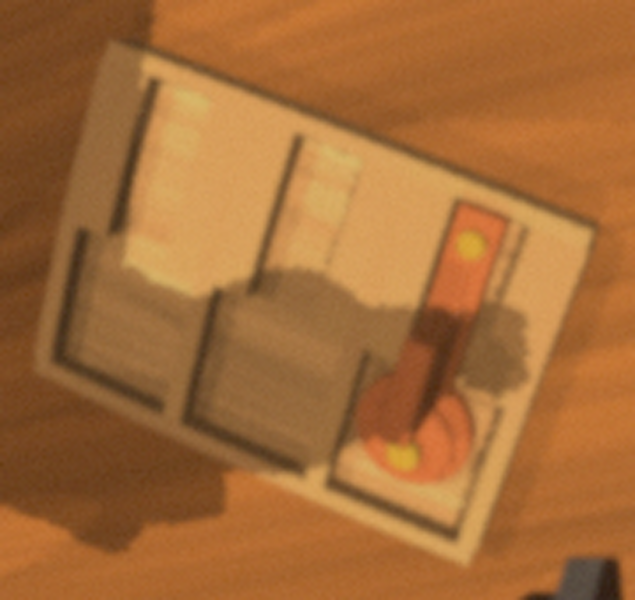

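Run:
```python
from h import *
hover(604,-364,-.607+pi,150);bot.dwell(.1);m,im=shot('wrist','y0')
hover(578,-346,-.607+pi,150);bot.dwell(.1);m1,im1=shot('wrist','y1')
c=proj('wrist',m,(530.5,-312.8,18)).astype(int);c1=proj('wrist',m1,(530.5,-312.8,18)).astype(int);print(c,c1)
f=lambda i,c:cv2.resize(i[max(c[1]-120,0):c[1]+120,c[0]-80:c[0]+80],(400,600),interpolation=cv2.INTER_CUBIC)
cv2.imwrite('pics/yz.png',np.hstack([f(im,c),f(im1,c1)]))
```

```text
[284  96] [285 132]
```

View pics/yz.png

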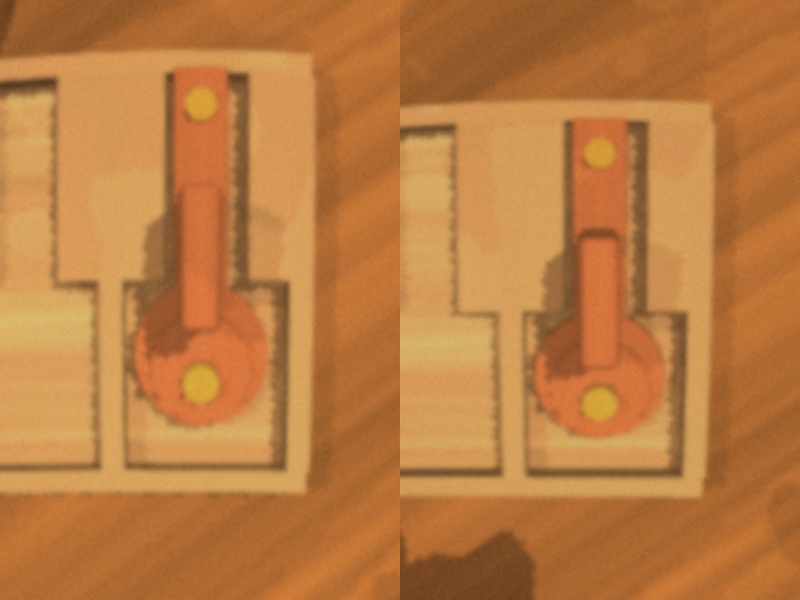

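Run:
```python
from h import *
yaw=-.607+pi
x,y=530.2,-312.6
bot.grip(.45); hover(x,y,yaw,120); bot.movel([x,y,45]); print(bot.movel([x,y,25],max_speed=40,threshold=8)); st()
bot.grip(0,40); st('grip'); bot.movel([x,y,45],max_speed=60)
x+=6.2;y-=1.6
bot.movel([x,y,45],max_speed=60); c=bot.movel([x,y,16.5],max_speed=30,threshold=8); st('low %s'%c)
bot.grip(.45); bot.movel([x,y,130])
hover(604,-364,yaw,150);bot.dwell(.1);m,im=shot('wrist','y2')
c=proj('wrist',m,(530.5,-312.8,18)).astype(int)
cv2.imwrite('pics/y2z.png',cv2.resize(im[0:c[1]+110,c[0]-120:c[0]+80],(480,500),interpolation=cv2.INTER_CUBIC));print(blobs())
```

```text
False
 t34.7 tcp [ 530.1 -312.6   24.8] yaw 2.535 F [-0.2 -0.6 -0.6] op 0.448 gf 0.0
grip t35.0 tcp [ 530.4 -312.8   25.3] yaw 2.535 F [-0.7 -0.9  2.2] op 0.131 gf 42.2
low True t36.5 tcp [ 535.6 -313.7   24. ] yaw 2.535 F [-0.8  0.2  2.7] op 0.135 gf 42.8
{'cA': (np.float64(306.1), np.float64(159.8), 636), 'cB': (np.float64(300.8), np.float64(232.6), 2764), 'gA': (np.float64(352.1), np.float64(142.2), 169), 'gB': None}
```

View pics/y2z.png

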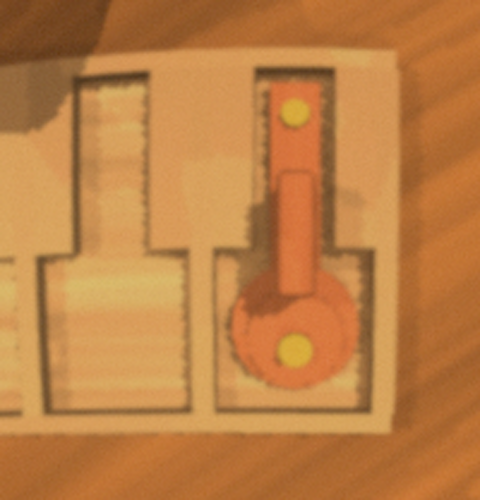

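Run:
```python
from h import *
bot.move_ptp([520,-190,260],[pi,0,2.94]); b=blobs();print(b)
if abs(b['gA'][0]-349.6)<1.5 and abs(b['gA'][1]-154)<1.5:
    pick(661.6,-140.8,2.94,12,op=.45)
    hover(459.9,-417.2,-.607,120)
    lay(459.9,-417.2,-.607)
    # look: camera needs to stand over the pocket, tool yaw -0.607 -> camera on local +x side
    hover(459.9-.82*70,-417.2+.57*70,-.607,150);bot.dwell(.1);m,im=shot('wrist','y3')
    c=proj('wrist',m,(459.9,-417.2,18)).astype(int);print(c)
    cv2.imwrite('pics/y3z.png',cv2.resize(im[max(0,c[1]-110):c[1]+110,c[0]-100:c[0]+100],(500,500),interpolation=cv2.INTER_CUBIC))
```

```text
{'cA': (np.float64(301.6), np.float64(154.1), 434), 'cB': (np.float64(299.7), np.float64(233.6), 535), 'gA': (np.float64(349.5), np.float64(154.4), 424), 'gB': None}
down t41.8 tcp [ 661.5 -140.7   11.6] yaw 2.94 F [ 0.3  0.4 -0.3] op 0.451 gf 0.0
gripped t42.1 tcp [ 662.1 -141.    12.6] yaw 2.94 F [ 0.9 -0.3  2.3] op 0.129 gf 78.7
up t43.2 tcp [ 660.8 -140.6  148.8] yaw 2.94 F [-0.3 -0.3 -1.8] op 0.124 gf 78.2
over t46.0 tcp [ 460.1 -417.1  120. ] yaw -0.607 F [ 0.4 -0.1 -2. ] op 0.126 gf 78.1
contact True t47.2 tcp [ 459.8 -417.1   18.6] yaw -0.607 F [ 0.4 -1.3  4.4] op 0.125 gf 78.9
left t48.6 tcp [ 459.4 -416.7  149.1] yaw -0.607 F [-0.3  1.  -0.3] op 0.453 gf 0.0
[284 119]
```

View pics/y3z.png

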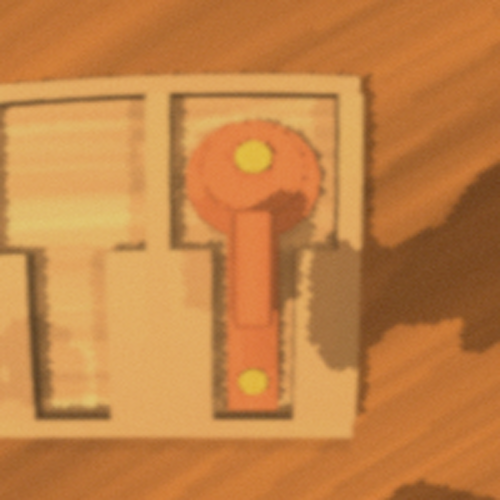

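Run:
```python
from h import *
yaw=.623; ex=np.array([np.cos(yaw),np.sin(yaw)]);out=[]
for n,g in(('R',(578.5,254.6)),('M',(527.5,325))):
  for d in(150,115):
    p=np.array(g)-d*ex; bot.move_ptp([*p,170],[pi,0,yaw]); bot.dwell(.15); m,im=shot('wrist',f'n{n}{d}')
    h=cv2.cvtColor(im,cv2.COLOR_BGR2HSV); c=proj('wrist',m,(*g,38)).astype(int)
    s=h[c[1]-45:c[1]+45,c[0]-45:c[0]+45]
    k=((s[...,1]<70)&(s[...,2]>125)).astype(np.uint8)
    nn,l,stt,_=cv2.connectedComponentsWithStats(k); i=1+stt[1:,4].argmax(); bx=stt[i]
    u=bx[0]+(bx[2]-1)/2+c[0]-45; vb=bx[1]+bx[3]-1+c[1]-45
    print(n,d,c,'bbox',bx,'col',u,'bottom',vb,'V plate',s[-5,45],'->front pt z38',onplane('wrist',m,(u,vb),38).round(1),[ (np.array(onplane('wrist',m,(u,vb),z)[:2])+20*ex).round(1).tolist() for z in(35,38,42)])
    v=im[c[1]-45:c[1]+45,c[0]-45:c[0]+45].copy(); cv2.drawContours(v,cv2.findContours((l==i).astype(np.uint8),0,1)[0],-1,(255,0,0),1)
    out.append(cv2.resize(v,(200,200)))
    # plate front edge line: first dark-grey row per column
    hh=h[:, :]; pts=[]
    for col in range(c[0]-60,c[0]+61,4):
        colm=(h[c[1]+20:330,col,1]<100); r=np.nonzero(~colm)[0]
        if len(r) and r[0]>5: pts.append(onplane('wrist',m,(col,c[1]+20+r[0]-.5),24)[:2])
    pts=np.array(pts,np.float32)
    if len(pts)>5:
        vx,vy,x0,y0=cv2.fitLine(pts,cv2.DIST_HUBER,0,.01,.01).ravel(); a=np.arctan2(vy,vx); nrm=np.array([-vy,vx]); print('   edge yaw',wrap(2*(a-pi/2))/2,'dist from g',abs(nrm@(np.array(g)-[x0,y0])),len(pts))
cv2.imwrite('pics/n.png',np.hstack(out)); print(bot.get_state()['t'])
```

```text
bash:   793 Segmentation fault         python3 - <<'E'
from h import *
yaw=.623; ex=np.array([np.cos(yaw),np.sin(yaw)]);out=[]
for n,g in(('R',(578.5,254.6)),('M',(527.5,325))):
  for d in(150,115):
    p=np.array(g)-d*ex; bot.move_ptp([*p,170],[pi,0,yaw]); bot.dwell(.15); m,im=shot('wrist',f'n{n}{d}')
    h=cv2.cvtColor(im,cv2.COLOR_BGR2HSV); c=proj('wrist',m,(*g,38)).astype(int)
    s=h[c[1]-45:c[1]+45,c[0]-45:c[0]+45]
    k=((s[...,1]<70)&(s[...,2]>125)).astype(np.uint8)
    nn,l,stt,_=cv2.connectedComponentsWithStats(k); i=1+stt[1:,4].argmax(); bx=stt[i]
    u=bx[0]+(bx[2]-1)/2+c[0]-45; vb=bx[1]+bx[3]-1+c[1]-45
    print(n,d,c,'bbox',bx,'col',u,'bottom',vb,'V plate',s[-5,45],'->front pt z38',onplane('wrist',m,(u,vb),38).round(1),[ (np.array(onplane('wrist',m,(u,vb),z)[:2])+20*ex).round(1).tolist() for z in(35,38,42)])
    v=im[c[1]-45:c[1]+45,c[0]-45:c[0]+45].copy(); cv2.drawContours(v,cv2.findContours((l==i).astype(np.uint8),0,1)[0],-1,(255,0,0),1)
    out.append(cv2.resize(v,(200,200)))
    # plate front edge line: first dark-grey row per column
    hh=h[:, :]; pts=[]
    for col in range(c[0]-60,c[0]+61,4):
        colm=(h[c[1]+20:330,col,1]<100); r=np.nonzero(~colm)[0]
        if len(r) and r[0]>5: pts.append(onplane('wrist',m,(col,c[1]+20+r[0]-.5),24)[:2])
    pts=np.array(pts,np.float32)
    if len(pts)>5:
        vx,vy,x0,y0=cv2.fitLine(pts,cv2.DIST_HUBER,0,.01,.01).ravel(); a=np.arctan2(vy,vx); nrm=np.array([-vy,vx]); print('   edge yaw',wrap(2*(a-pi/2))/2,'dist from g',abs(nrm@(np.array(g)-[x0,y0])),len(pts))
cv2.imwrite('pics/n.png',np.hstack(out)); print(bot.get_state()['t'])
E
```

```bash
ls pics/n*
python3 - <<'E'
from h import *
st()
for n,g in(('R',(578.5,254.6)),):
    m,im=load('nR150'); c=proj('wrist',m,(*g,38)); print(c,m['position'],m['rotation'],im.shape)
E
```

```text
pics/nR150.npz
pics/nR150.png
 t51.3 tcp [457.  166.5 170. ] yaw 0.622 F [ 0.9 -0.1 -0.2] op 0.452 gf 0.0
[284.14080723  25.41642479] [520.57650322 212.0702642  313.13544084] [-3.13248625e-01  8.81018444e-04 -9.49572643e-01] (420, 560, 3)
```

```bash
cat > n.py <<'E'
from h import *
yaw=.623; ex=np.array([np.cos(yaw),np.sin(yaw)]);out=[]
for n,g in(('R',(578.5,254.6)),('M',(527.5,325))):
  for d in(100,70):
    p=np.array(g)-d*ex; bot.move_ptp([*p,180],[pi,0,yaw]); bot.dwell(.15); m,im=shot('wrist',f'n{n}{d}')
    h=cv2.cvtColor(im,cv2.COLOR_BGR2HSV); c=proj('wrist',m,(*g,38)).astype(int)
    ox,oy=c[0]-45,max(c[1]-45,0); s=h[oy:oy+90,ox:ox+90]
    k=np.ascontiguousarray((s[...,1]<70)&(s[...,2]>125)).astype(np.uint8)
    nn,l,stt,_=cv2.connectedComponentsWithStats(k)
    if nn<2: print('no ring',c,s[60:70,45]);continue
    i=1+stt[1:,4].argmax(); bx=stt[i]
    u=bx[0]+(bx[2]-1)/2+ox; vb=bx[1]+bx[3]-1+oy
    print(n,d,c,'bbox',bx,'V plate',s[-5,45],[ (np.array(onplane('wrist',m,(u,vb),z)[:2])+20*ex).round(1).tolist() for z in(35,38,42)])
    v=im[oy:oy+90,ox:ox+90].copy(); cv2.drawContours(v,cv2.findContours((l==i).astype(np.uint8),0,1)[0],-1,(255,0,0),1)
    out.append(cv2.resize(v,(200,200)))
    pts=[]
    for col in range(c[0]-60,c[0]+61,4):
        r=np.nonzero(h[c[1]+25:330,col,1]>110)[0]
        if len(r) and r[0]>5: pts.append(onplane('wrist',m,(col,c[1]+25+r[0]-.5),24)[:2])
    if len(pts)>5:
        vx,vy,x0,y0=cv2.fitLine(np.array(pts,np.float32),cv2.DIST_HUBER,0,.01,.01).ravel(); a=np.arctan2(vy,vx); print('   edge yaw',wrap(2*(a-pi/2))/2,'dist from g',abs(-vy*(g[0]-x0)+vx*(g[1]-y0)),len(pts))
cv2.imwrite('pics/n.png',np.hstack(out)); print(bot.get_state()['t'])
E
python3 n.py
```

```text
R 100 [285  82] bbox [ 23  29  34  37 188] V plate [ 23  37 110] [[577.6, 260.4], [577.6, 260.4], [577.5, 260.3]]
   edge yaw 0.6222416 dist from g 92.22798 29
R 70 [285 116] bbox [ 23  30  25  37 116] V plate [ 19  39 111] [[574.6, 263.3], [574.8, 263.4], [575.2, 263.5]]
   edge yaw 0.62315667 dist from g 91.908875 29
M 100 [284  84] bbox [ 19  30  40  36 194] V plate [ 15  38 120] [[526.4, 331.6], [526.4, 331.5], [526.4, 331.4]]
   edge yaw 0.62151635 dist from g 92.32362 31
M 70 [284 117] bbox [ 19  31  26  35 102] V plate [ 17  46 117] [[521.9, 336.7], [522.2, 336.8], [522.6, 336.8]]
   edge yaw 0.6224133 dist from g 91.44225 31
53.4
```

View pics/n.png

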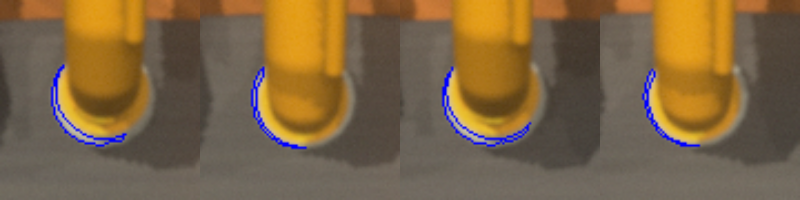

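Run:
```python
from h import *
yaw=.622; ex=np.array([np.cos(yaw),np.sin(yaw)]);ey=np.array([-ex[1],ex[0]])
for n,g,d,xl,xr,yb in(('R',(578.5,254.6),100,52,152,146),('R',(578.5,254.6),70,52,154,148),('M',(527.5,325),100,43,145,145),('M',(527.5,325),70,43,147,146)):
    m,im=load(f'n{n}{d}');c=proj('wrist',m,(*g,38)).astype(int)
    u=c[0]-45+(xl+xr)/2/2.222; v=max(c[1]-45,0)+yb/2.222
    for z in(35,41):
        q=onplane('wrist',m,(u,v),z)[:2]; w=np.linalg.norm(onplane('wrist',m,(c[0]-45+xl/2.222,v-20),z)-onplane('wrist',m,(c[0]-45+xr/2.222,v-20),z))
        e=q+20*ex; print(n,d,z,e.round(1),'w',w.round(1),'off x,y',((e-g)@ex).round(1),((e-g)@ey).round(1))
# front-edge based: axis is 95 behind front edge -> shift in ex: 95-92
print('R',np.array((578.5,254.6))+3*ex,'M',np.array((527.5,325))+3*ex)
```

```text
R 100 35 [580.3 255.5] w 39.0 off x,y 2.0 -0.3
R 100 41 [580.2 255.5] w 38.1 off x,y 1.9 -0.3
R 70 35 [580.  254.8] w 40.2 off x,y 1.3 -0.7
R 70 41 [580.4 255.1] w 39.3 off x,y 1.8 -0.7
M 100 35 [528.1 328.7] w 39.9 off x,y 2.6 2.7
M 100 41 [528.1 328.6] w 39.1 off x,y 2.6 2.6
M 70 35 [527.2 328.2] w 41.0 off x,y 1.6 2.8
M 70 41 [527.7 328.5] w 40.1 off x,y 2.2 2.7
R [580.93814428 256.34798526] M [529.93814428 326.74798526]
```

```bash
cat >> h.py <<'E'
YR=.621; EX=np.array([np.cos(YR),np.sin(YR)])
def snap(g,z=36.5):
    g=np.array(g); P=lambda s,zz:[*(g-(62+s)*EX),zz]
    hover(*P(50,0)[:2],YR+pi,150); st('over')
    bot.movel(P(50,60)); c=bot.movel(P(50,z),max_speed=40,threshold=10); st('low %s'%c)
    bot.movel(P(32,z),max_speed=60); st('near')
    c=bot.movel(P(-4,z),max_speed=30,threshold=35); s=st('pushed %s'%c)
    print('seat x rel axis', ((s['tcp_pos'][:2]-g)@EX+62).round(1)); return s
E
python3 - <<'E'
from h import *
bot.move_ptp([420,180,220],[pi,0,2.9]); b=blobs();print(b)
if abs(b['cB'][0]-299.6)<1.5 and abs(b['cB'][1]-233.6)<1.5:
    s=pick(434.9,-9.3,-.243+pi,12,op=.45,eff=110)
    if .08<s['opening']<.2: snap((528.2,328.4))
E
```

```text
{'cA': (np.float64(301.7), np.float64(153.4), 470), 'cB': (np.float64(299.6), np.float64(233.3), 503), 'gA': (np.float64(330.5), np.float64(149.0), 2), 'gB': (np.float64(343.4), np.float64(242.7), 23)}
down t58.1 tcp [434.8  -9.3  11.8] yaw 2.899 F [-0.6 -0.1  0.4] op 0.45 gf 0.0
gripped t58.5 tcp [435.3  -9.3  12.5] yaw 2.899 F [-1.1  1.1  6.2] op 0.124 gf 107.2
up t59.5 tcp [434.1  -9.2 149.2] yaw 2.899 F [ 0.2  1.3 -2.6] op 0.121 gf 107.0
over t60.6 tcp [437.  262.3 149.6] yaw -2.522 F [-0.5  0.5 -1.1] op 0.123 gf 107.0
low True t61.9 tcp [436.5 263.1  36.5] yaw -2.52 F [-0.4 -0.1  6.2] op 0.125 gf 108.3
near t62.4 tcp [452.4 274.1  36.5] yaw -2.521 F [0.7 1.2 0.2] op 0.124 gf 107.6
pushed True t63.1 tcp [463.5 281.9  36.9] yaw -2.522 F [-2.1 -2.5  6.9] op 0.127 gf 108.7
seat x rel axis -17.7
```

Run:
```python
from h import *
g=np.array((528.2,328.4))
for s,th in((12,60),(6,60),(0,60),(-3,45)):
    c=bot.movel([*(g-(62+s)*EX),36.8],max_speed=20,threshold=th); q=st('%s %s'%(s,c)); print('seat', ((q['tcp_pos'][:2]-g)@EX+62).round(1), 'Fx',(q['contact_force'][:2]@EX).round(1))
    if c: break
```

```text
12 False t63.6 tcp [463.5 282.   37.1] yaw -2.522 F [-12.4 -10.1  19. ] op 0.127 gf 110.6
seat -17.6 Fx -16.0
6 False t64.0 tcp [463.6 282.2  37.3] yaw -2.523 F [-24.1 -19.7  36.8] op 0.128 gf 113.2
seat -17.4 Fx -31.1
0 False t64.5 tcp [465.  283.6  37.5] yaw -2.523 F [-32.2 -26.   47.4] op 0.124 gf 114.9
seat -15.4 Fx -41.3
-3 False t64.8 tcp [473.1 289.2  37.4] yaw -2.522 F [-9.6 -8.1 16.6] op 0.125 gf 110.3
seat -5.6 Fx -12.5
```

Run:
```python
from h import *
g=np.array((528.2,328.4))
for s in(-4,-7,-10,-14):
    c=bot.movel([*(g-(62+s)*EX),36.8],max_speed=20,threshold=30); q=st('%s %s'%(s,c)); print('seat', ((q['tcp_pos'][:2]-g)@EX+62).round(1), 'Fx',(q['contact_force'][:2]@EX).round(1))
    if c or q['contact_force'][:2]@EX<-35: break
shot('wrist','z0');shot('top','z1');shot('scene','z2')
```

```text
-4 False t65.0 tcp [478.2 292.6  37.1] yaw -2.522 F [-6.7 -6.4 13.3] op 0.127 gf 109.0
seat 0.6 Fx -9.1
-7 False t65.3 tcp [478.2 292.7  37.2] yaw -2.522 F [-13.9 -11.1  21.4] op 0.126 gf 111.1
seat 0.6 Fx -17.7
-10 False t65.6 tcp [478.3 292.8  37.3] yaw -2.522 F [-20.7 -15.2  30.4] op 0.124 gf 112.3
seat 0.7 Fx -25.7
-14 False t66.0 tcp [478.4 292.9  37.5] yaw -2.523 F [-29.  -22.   39.9] op 0.123 gf 113.9
seat 0.8 Fx -36.4
```

Run:
```python
from h import *
g=np.array((528.2,328.4))
bot.movel([*(g-(62-.7)*EX),36.8],max_speed=30); st('relax')
bot.grip(.45); st('open'); p=bot.get_state()['tcp_pos']; bot.movel([p[0],p[1],150]); st('up')
bot.move_ptp([420,120,260],[pi,0,2.9]); b=blobs();print(b)
shot('top','z3');shot('scene','z4')
```

```text
relax t66.7 tcp [478.  292.5  37. ] yaw -2.521 F [-2.2 -1.7  8.2] op 0.127 gf 108.2
open t67.1 tcp [478.2 292.7  36.4] yaw -2.521 F [-0.6  0.1 -0.1] op 0.453 gf 0.0
up t68.0 tcp [477.6 292.4 149.2] yaw -2.522 F [-0.6 -0.3 -0.3] op 0.448 gf 0.0
{'cA': (np.float64(301.7), np.float64(153.4), 464), 'cB': None, 'gA': None, 'gB': (np.float64(343.3), np.float64(246.6), 25)}
```

```bash
cat >> h.py <<'E'
def push(g,ss,z=36.9,lim=-38,stop=None):
    g=np.array(g)
    for s in ss:
        c=bot.movel([*(g-(62+s)*EX),z],max_speed=20,threshold=60); q=bot.get_state(); r=(q['tcp_pos'][:2]-g)@EX+62; f=q['contact_force'][:2]@EX
        print(s,c,'seat',r.round(1),'F',f.round(1),'Fz',q['contact_force'][2].round(1),'z',q['tcp_pos'][2].round(1))
        if c or (r>-1.5 and f<-18): break
    return r,f
E
python3 - <<'E'
from h import *
g=(580.3,255.3); G=np.array(g)
s=pick(634.0,-17.6,-.195+pi,12,op=.45,eff=110)
if .08<s['opening']<.2:
    P=lambda s,zz:[*(G-(62+s)*EX),zz]
    hover(*P(50,0)[:2],YR+pi,150); bot.movel(P(50,60)); print(bot.movel(P(50,36.6),max_speed=40,threshold=10)); st('low')
    bot.movel(P(22,36.9),max_speed=60); st('near')
    r,f=push(g,[16,12,8,4,1,-2,-5,-8,-11])
E
```

```text
down t71.8 tcp [633.8 -17.6  11.7] yaw 2.947 F [ 0.1  0.4 -0.4] op 0.449 gf 0.0
gripped t72.2 tcp [634.5 -17.6  12.6] yaw 2.947 F [0.3 0.3 2.8] op 0.128 gf 107.4
up t73.2 tcp [633.2 -17.5 148.8] yaw 2.947 F [-0.6  1.3 -1.2] op 0.126 gf 107.0
True
low t75.6 tcp [488.6 190.   36.6] yaw -2.52 F [-0.8  0.3  5.4] op 0.125 gf 108.3
near t76.2 tcp [512.2 206.6  36.7] yaw -2.52 F [-0.1 -0.5 -1.3] op 0.125 gf 107.4
16 False seat -18.1 F -6.6 Fz 5.4 z 36.8
12 False seat -17.1 F -15.5 Fz 14.7 z 36.9
8 False seat -16.9 F -26.2 Fz 25.4 z 37.0
4 False seat -15.9 F -33.3 Fz 33.8 z 37.1
1 False seat -8.1 F -13.7 Fz 11.6 z 37.1
-2 False seat 1.0 F -4.7 Fz 4.1 z 36.8
-5 False seat 1.1 F -13.9 Fz 12.9 z 36.9
-8 False seat 1.2 F -22.4 Fz 21.6 z 37.0
```

Run:
```python
from h import *
G=np.array((580.3,255.3))
bot.movel([*(G-(62-1.1)*EX),36.9],max_speed=30); st('relax')
bot.grip(.45); p=bot.get_state()['tcp_pos']; bot.movel([p[0],p[1],150]); st('up')
q=np.array((554,292))-110*EX; bot.move_ptp([*q,200],[pi,0,.621]); bot.dwell(.1); m,im=shot('wrist','f0')
c=proj('wrist',m,(530,270,24)).astype(int); print(c)
bot.move_ptp([520,-190,260],[pi,0,2.94]); bot.dwell(.2); m2,im2=shot('wrist','f1'); tp=imaging.capture('top')
c2=proj('wrist',m2,(494,-366,18)).astype(int)
f=lambda i,x,y,w,h,W,H:cv2.resize(i[max(0,y):max(0,y)+h,x:x+w],(W,H),interpolation=cv2.INTER_CUBIC)
cv2.imwrite('pics/f.png',np.vstack([f(im,c[0]-130,c[1]-100,260,170,800,380)[:, :],np.hstack([f(im2,c2[0]-110,c2[1]-85,220,170,285,220),f(tp,90,40,400,240,515,220)])]))
m,_=load('f0')
```

```text
relax t79.3 tcp [530.5 219.8  36.7] yaw -2.521 F [-3.2 -2.6  3.8] op 0.129 gf 107.5
up t80.6 tcp [530.6 220.  149.2] yaw -2.521 F [-0.5 -0.1 -0.4] op 0.448 gf 0.0
[289 109]
```

View pics/f.png

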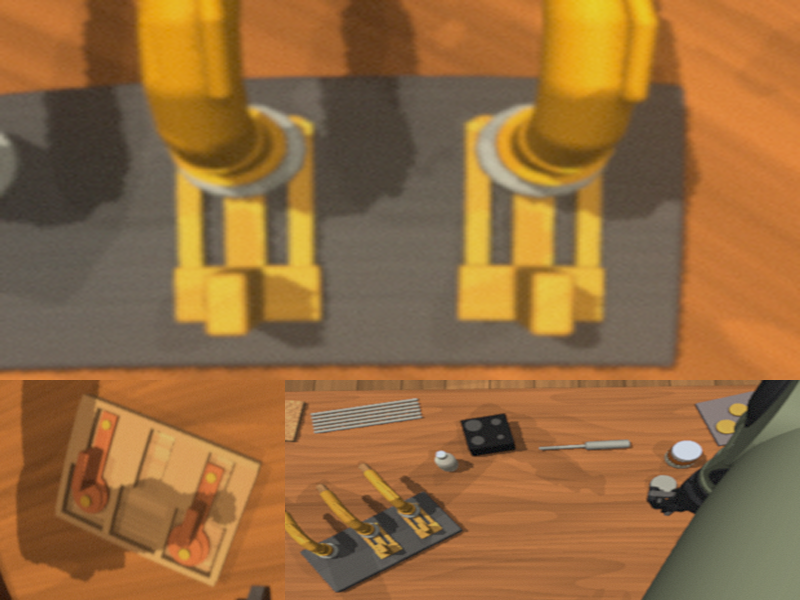

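Run:
```python
from h import *
m,im=load('f1'); h=cv2.cvtColor(im,cv2.COLOR_BGR2HSV)
c,s=np.cos(-.607),np.sin(-.607)
for n,g in(('L',(532.9,-312)),('R',(459.9,-417.2))):
    D=[]
    for d in(36.5,-48.3):
        u,v=proj('wrist',m,(g[0]+d*c,g[1]+d*s,13)).astype(int)
        w=h[v-11:v+12,u-11:u+12];k=(w[...,0]>=16)&(w[...,1]>150)&(w[...,2]>90);k=np.ascontiguousarray(k).astype(np.uint8)
        nn,l,stt,ce=cv2.connectedComponentsWithStats(k)
        if nn>1:
            i=1+stt[1:,4].argmax();D.append(onplane('wrist',m,ce[i]+[u-11,v-11],13)[:2]);print(n,d,stt[i,4],D[-1].round(1))
    if len(D)==2:
        e=(D[0]-D[1]);e/=np.linalg.norm(e);mid=D[0]-36.5*e;o=mid-g;print('  len',np.linalg.norm(D[0]-D[1]).round(1),'mid off local',(o@[c,s]).round(1),(o@[-s,c]).round(1),'yaw',np.arctan2(e[1],e[0]).round(3))
```

```text
L 36.5 65 [ 568.4 -345.1]
L -48.3 52 [ 497.7 -294.4]
  len 87.1 mid off local 11.6 -6.4 yaw -0.621
R 36.5 50 [ 489.1 -441. ]
R -48.3 44 [ 418.7 -390.2]
  len 86.9 mid off local 1.1 -2.2 yaw -0.625
```

```bash
cat > g.py <<'E'
from h import *
import sys
tag=sys.argv[1]
hover(604,-364,-.607+pi,150);bot.dwell(.15);shot('wrist',tag)
for t in('y2',tag):
    m,im=load(t); h=cv2.cvtColor(im,cv2.COLOR_BGR2HSV)
    c0=proj('wrist',m,(532,-313,13)).astype(int); oy=max(c0[1]-100,0);ox=c0[0]-35
    w=h[oy:c0[1]+100,ox:ox+70];k=np.ascontiguousarray((w[...,0]>=19)&(w[...,1]>150)&(w[...,2]>140)).astype(np.uint8)
    nn,l,s,ce=cv2.connectedComponentsWithStats(k)
    for i in range(1,nn):
        if 20<s[i,4]<250 and s[i,2]<18 and s[i,3]<18: print(t,ce[i].round(1)+[ox,oy],s[i,4],onplane('wrist',m,ce[i]+[ox,oy],13).round(1))
E
python3 g.py y4
```

```text
y2 [287.6  46.7] 89 [ 493.6 -285.    13. ]
y2 [287.3 146. ] 143 [ 564.1 -334.2   13. ]
y4 [280.5  53.1] 82 [ 497.1 -293.7   13. ]
y4 [279.6 151.5] 138 [ 567.4 -343.4   13. ]
```

```bash
python3 - <<'E'
from h import *
yaw=-.612+pi
x,y=537.5,-322.5
bot.grip(.45); hover(x,y,yaw,120); bot.movel([x,y,45]); print(bot.movel([x,y,19.8],max_speed=40,threshold=8)); st()
bot.grip(0,40); st('grip'); bot.movel([x,y,28],max_speed=60)
x-=1.7;y+=8.1
bot.movel([x,y,28],max_speed=40); c=bot.movel([x,y,17.5],max_speed=25,threshold=8); st('low %s'%c)
bot.grip(.45); bot.movel([x,y,130]); st()
E
python3 g.py y5
```

```text
False
 t89.5 tcp [ 537.6 -322.6   19.8] yaw 2.53 F [ 0.7 -0.9 -0.6] op 0.449 gf 0.0
grip t89.9 tcp [ 538.1 -322.1   20.2] yaw 2.53 F [1.4 2.6 2.4] op 0.132 gf 42.2
low True t90.9 tcp [ 536.  -314.7   20.1] yaw 2.529 F [-0.8  0.9  4.4] op 0.135 gf 42.8
 t92.2 tcp [ 535.2 -314.   129.1] yaw 2.529 F [-0.8 -0.1 -0.4] op 0.452 gf 0.0
y2 [287.6  46.7] 89 [ 493.6 -285.    13. ]
y2 [287.3 146. ] 143 [ 564.1 -334.2   13. ]
y5 [286.9  48.4] 89 [ 494.6 -286.5   13. ]
y5 [286.4 148. ] 140 [ 565.2 -335.9   13. ]
```

```bash
python3 -c "
from h import *
print(bot.sign_off()); st()"
```

```text
the job is handed in; nothing more can be done
None
the job is handed in; nothing more can be done
```

The job is handed in at about 93 s: both brass clips are snapped home on the middle and right-hand necks, and both copper guards lie flat in their own tray compartments (one was knocked aside during the run, so I re-centred it). The sign-off returned no verdict.

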